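Scan a plaster rosette: set the screen, hold the scanner over it

ROBOT

A 6-joint arm with a two-finger parallel gripper is mounted at the origin on the work surface. World frame = base frame: x ahead of the robot, y to its left, z up, the work surface at z = 0. Lengths are in mm, angles in rad, forces in N, time in s.
With the tool pointing down it reaches from about 275 to 825 mm from the base axis. Payload 5.2 kg.
Tool frame: the origin (TCP) lies midway between the tips of the shut fingers; the grasp point (between the pads) lies 19 mm behind it (r.grip_point_offset is the distance from the TCP to the grasp point, in mm); x points along the fingers, z is the direction in which the jaws open and shut, and the axes are right-handed (so a half turn about x gives the same grasp; the last joint's range is limited). The gripper opens to 93 mm and grips with 3 to 60 N. Pads are 15 mm wide; open, the fingers measure 128 mm over their backs; the gripper's body (75 mm by 188 mm) begins 65 mm behind the grasp point.
Start: joints at [0.986, 0.259, 1.535, -0, 1.348, -0.203], TCP at [204.904, 510.411, 218.653] pointing down, gripper open.
Joint ranges: [-3.14, 3.14], [-0.91, 2.08], [0.19, 2.58], [-1.22, 4.36], [0.22, 2.71], [-3.12, 3.12]. Speed limits (rad/s): [2.57, 2.57, 3.14, 3.14, 3.14, 3.14].

INTERFACE

Orientations are given as a 3x3 rotation matrix whose columns are the frame's x, y, z axes.
In Python, from cell import get_state, imaging, r gives the robot as it stands.
- The arm moves only by the tool carry_out, never from a script. Its argument "deltas" is a list that holds one entry, the list of rows, each a list of 7 numbers: the opening, from 0 (shut) to 1 (fully open), then the shift along the world's x, y, z in m, then the turn, a rotation vector about the world's x, y, z in degrees. In form: [[[grip, tx, ty, tz, rx, ry, rz], ...]]. A call has 1 to 12 rows; each row shifts and turns the commanded pose from where the row before left it; what a row does not reach is not made up. A row lasts 1/12 s, in which the tool goes at most 41.7 mm and 7.16 degrees, less where a joint would pass 70% of its speed; a pose out of reach is approached as far as the arm can. A call is refused whole if a number of a shift passes 0.0417 or a number of a turn 7.16, either way. A call with a gripper value outside its range is refused whole. The fingers move at their own pace and stop on an object; "grip_force" is the grip in N (left out, the last holds). Time passes only in rows, so rows that do not move let the fingers close. It gives the time, the measured TCP pose, the force and the opening at its end, in the units of the state.
- get_state(): the state, without advancing time (a new reading comes with each control period).
- imaging.snapshot(name): name is "scene" or "top"; returns a dict with "color" (420x560x3 uint8, red, green, blue), "mtx" (3x3 intrinsics, pixels), "k1" (the pictures are not rectified: a ray, as slopes to the right and down, at radius r is drawn at 1 + k1 r^2 times it, then the intrinsics apply), "rvec" (rotation vector, rad) and "tvec" (3), from world to camera coordinates, as OpenCV has them. Camera axes: x right, y down, z forward; pixel columns grow to the right and rows downward; lengths in mm; the calibration is good to about 2 mm. A picture is of the moment at which its call begins. There is no depth.
- r.finish_job(): hands the job in, once; it reports no verdict.
Trained networks look in the newest picture that a camera, given by its name, has taken for a name from the list of things; names that differ only in an ending like _2 or _b are one class to them, and where a whole thing is asked for, a point or a joint stands for the part that bears it (a point fixed in the world has none). Each returns a list of dicts, best first, with "conf" (0 to 1); they miss things now and then, are a little off and sometimes report something else, mostly with a low value. They report only what shows in the picture. A call takes as long as a camera call. They do not tell look-alikes from the thing itself.
- imaging.silhouettes(camera, target): "mask" (420x560 bool, what is visible of it) and "pixel" ([column, row] in pixels, amid what is visible of it).
The state is a dict: "clock": time; "joints": joint angles; "joint_vel": joint speeds; "joint_efforts": joint torques, N m; "position": TCP position; "ee_rot": TCP orientation; "contact_force": force on the tool from outside, world axes, zero at the start; "wrist_torque": the same for the moment, N m; "opening": finger opening in mm.
Only numpy, scipy, OpenCV 4.12 (cv2) and the standard library are available. Lean on these libraries where they do the work, as an engineer would, in place of code of your own. Each camera call takes 0.05 s, during which the arm holds its last target. There are 200 camera calls.

TASK

First tip the control unit's stiff screen up until it stands just past upright, about 100 degrees open, and let go of it. Then draw the hand scanner out of its slanted dock, turn it level with its lens looking straight down, and hold it still with the lens over the middle of the plaster rosette, about 10 cm above it; finish while holding it there, with nothing else touching it. Do not shift the rosette or the other things on the bench.

Things in the scene. Friction and masses are not known exactly. Their poses are not given: they have to be found in the camera images.
- unit: Control unit like a small rugged laptop, fixed to the bench: grey base 150 (x) x 220 (y) x 30 tall. Origin under the base's centre; its x axis points from the front edge to the hinge (away from the robot, give or take its yaw), y along the hinge, z up.
- screen (a joint): Opening angle of the unit's screen (rad): 0 = shut flat on the base, 1.57 = upright, stop at 2.3. It starts a little ajar. The hinge is stiff (0.65 N m): the screen stays where it is left and takes about 4 to 6 N at the tab. It turns about the unit's +y axis: opening lifts the front edge up and away from the robot.
- screen_hinge (a point): Point on the screen's hinge axis, middle of its length, 40 above the bench; axes as the unit's.
- screen_tab (a point): Grip point on the black thumb tab (24 wide along the unit's y, 10 thick) that stands 45 out from the middle of the screen's free edge: 170 from the hinge, 3 above the hinge plane when shut. The 220 wide, 10 thick panel ends 140 from the hinge. The tab can be pinched by its two sides from above, and swivels between the fingers as the screen turns. Axes as the unit's at joint value 0.
- dock: Scanner dock, fixed to the bench: aluminium foot 150 x 85 x 10 with a black square sleeve slanting up at 45 degrees, away from the robot. Origin on the bench; its x axis points horizontally the way the sleeve leans, z up. The sleeve is 65 long, its walls 5 thick, inside 34 x 30, closed at the lower end.
- dock_seat (a point): Fixed point of the dock (106 above the bench) where the scanner's centre is when it is docked; axes as the dock's.
- scanner_center (a point): Centre of the white wand-like scanner, 200 long, about 240 g. x runs along it from butt to head; the lens looks along -z. Handle 30 wide (y) x 26 thick (z), from 100 behind the centre to 50 ahead; head 44 x 34. Docked it leans about 45 degrees (it sags up to 4 in the play), head up and away from the robot, lens side below; the sleeve hides the last 60 (play 2 each side). It comes out along x.
- scanner_lens (a point): The round black lens on the underside of the scanner's head, 75 ahead of its centre and 18.5 to its -z side; axes as the scanner's.
- scanner: The hand scanner itself; its origin and axes are those of scanner_center.
- rosette: Round white plaster rosette with eight petals, lying face up, loose, 150 across and 30 tall at its central boss, 750 g. Origin under its centre, z up.
- rosette_top (a point): Top of the boss at the rosette's centre, 30 above the bench.
- chisel: a bystander: flat steel stone chisel lying beside the rosette, 160 x 20 x 13; origin under its middle
- sanding_block: a bystander: cork sanding block beside the rosette, 35 x 75 x 28; origin under its centre
- limestone: a bystander: small grey limestone block beyond the dock, 50 x 45 x 40; origin under its centre
- plaster_egg: a bystander: white plaster egg standing at the back of the bench, 92 across, 100 tall; origin under its centre
- jar: a bystander: closed jar at the back, 64 across, 85 tall; origin under its centre
- mallet: a bystander: wooden mallet standing on its head at the back, handle up, 92 across, 220 tall; origin under its centre
- square: a bystander: small steel try square lying flat nearer the robot, about 145 x 90 x 12; origin under the blade
Things that resemble listed ones, but are neither listed nor needed, are in the scene too. What is meant by the dock is not blue, orange or pink, and is the larger of those in its own colour.

How it is judged (in metres and radians):
On the way, in this order (a step that is already met when the one before it is completed fails the run):
1. the screen stands about 100 degrees open and has been let go (value of joint screen between 1.57 and 1.92 rad and contact force between each of the arm, the fingers and unit below 0.3 N and distance between scanner_center and dock_seat below 0.02 m), for 0.2 s.
2. the scanner is drawn clear of its dock (distance between scanner_center and dock_seat above 0.08 m and contact force between scanner and dock below 0.3 N and contact force between the fingers and scanner above 1 N), for 0.1 s.
At the end, for the whole second after the job is handed in: The screen stands 90 to 110 degrees open, untouched; the scanner is held still in the gripper alone, level within 12 degrees, lens down, the lens within 35 mm (horizontally) of the rosette's centre and 60 to 150 mm above its boss (value of joint screen between 1.57 and 1.92 rad and contact force between each of the arm, the fingers, scanner and unit below 0.3 N and contact force between the fingers and scanner above 1 N and contact force between scanner and dock below 0.3 N and contact force between scanner and rosette below 0.3 N and angle between scanner_lens's own z axis and vertical below 0.21 rad and horizontal distance between scanner_lens and rosette_top below 0.035 m and z of scanner_lens in the frame of rosette_top between 0.06 and 0.15 m and linear speed of scanner below 0.03 m/s and angular speed of scanner below 0.2 rad/s); the arm keeps its last pose, push and grip.
It fails at once if the rosette is shifted more than 20 mm (distance of rosette from where it was at the start of the episode above 0.02 m).
It fails at once if another thing on the bench is shifted more than 30 mm (distance of any of chisel, sanding_block, limestone, plaster_egg, jar, mallet, square from where it was at the start of the episode above 0.03 m).
It also fails if it takes over 67 s, if anything falls off the work surface, if the arm or the gripper's body presses on something with over 40 N, if the wrist force passes 120 N, or if a joint passes its speed limit or range.

## Working session

There is one attempt and no reset: what is moved stays moved. The work goes in short steps, Python scripts to look and compute and a tool call to move; the robot and the scene stay as the last step left them, time stands still between calls to the robot, and variables do not carry over. Pictures are saved under pics/ and viewed, about 8 in all and at most 12, crops included, and the job is handed in when it is done.

Besides the shell and the picture viewer there is one more tool, called after ">>>" as a command line: name --argument value ..., lists and objects as JSON in quotes. carry_out: Moves the arm, as the interface text tells. Its arguments: {"type":"object","properties":{"deltas":{"type":"array","items":{"type":"array","items":{"type":"array","items":{"type":"number"}}}},"grip_force":{"type":"number"}},"required":["deltas"]}

```bash
ls; mkdir -p pics; python3 - <<'E'
from cell import get_state, imaging, r
import cv2,pickle
for n in("scene","top"):
    s=imaging.snapshot(n); cv2.imwrite(f"pics/{n}0.png",s["color"][:,:,::-1]); pickle.dump(s,open(n+"0.pkl","wb"))
    print(n,s["mtx"].tolist(),s["k1"],s["rvec"],s["tvec"])
    for t in("unit","screen_tab","dock","scanner","scanner_lens","rosette"):
        print(t,[(round(d["conf"],2),[int(v) for v in d["pixel"]],int(d["mask"].sum())) for d in imaging.silhouettes(n,t)])
st=get_state();print(st)
E
```

```text
pics
scene [[395.13239493637303, 0.0, 278.047361658411], [0.0, 395.13239493637303, 206.3695042302199], [0.0, 0.0, 1.0]] 0.008993100718002764 [ 0.74497296  2.50389067 -1.22407235] [ 449.53058964  -69.08009461 1271.54837164]
unit [(0.86, [362, 321], 9443)]
screen_tab [(0.83, [365, 316], 7556), (0.75, [268, 219], 672)]
dock [(0.97, [289, 241], 1360), (0.93, [311, 179], 939), (0.93, [274, 151], 709), (0.89, [316, 402], 1125), (0.7, [375, 262], 914)]
scanner [(0.91, [265, 217], 694)]
scanner_lens [(0.75, [266, 213], 676), (0.46, [186, 275], 2431)]
rosette [(0.66, [222, 194], 1237), (0.26, [226, 322], 1723), (0.25, [263, 220], 631)]
top [[431.73794238704386, 0.0, 282.5742535288477], [0.0, 431.73794238704386, 204.68054734974967], [0.0, 0.0, 1.0]] 0.003059180170899519 [ 2.13603859 -2.12328092  0.18773763] [  -1.87204656  551.52947542 1245.28700986]
unit [(0.84, [182, 210], 3958), (0.64, [352, 238], 331)]
screen_tab [(0.89, [179, 209], 3379)]
dock [(0.94, [422, 299], 1476), (0.9, [351, 295], 1487), (0.77, [285, 225], 1078), (0.7, [225, 269], 872), (0.7, [160, 152], 518)]
scanner [(0.73, [280,
[... 161 characters left out ...]
,
        1.34800267e+00, -2.02773974e-01]), 'joint_vel': array([-0.00091979,  0.00038397, -0.00171148,  0.00079445,  0.00058125,
       -0.00022819]), 'joint_efforts': array([-3.31584044e-05, -4.37063277e+01, -2.84253252e+01,  7.19409809e-02,
        3.08875437e-02, -4.60287663e-05]), 'position': array([204.90446473, 510.42486328, 218.69469295]), 'ee_rot': array([[ 9.97074148e-06, -9.27979945e-01,  3.72630142e-01],
       [ 8.14527845e-05,  3.72630141e-01,  9.27979941e-01],
       [-9.99999997e-01,  2.10991145e-05,  7.93019492e-05]]), 'contact_force': array([-0.36730455,  0.36971533,  0.33561314]), 'wrist_torque': array([-0.00756214, -0.0062215 , -0.00033469]), 'opening': 93.00524820754255}
```

View pics/scene0.png

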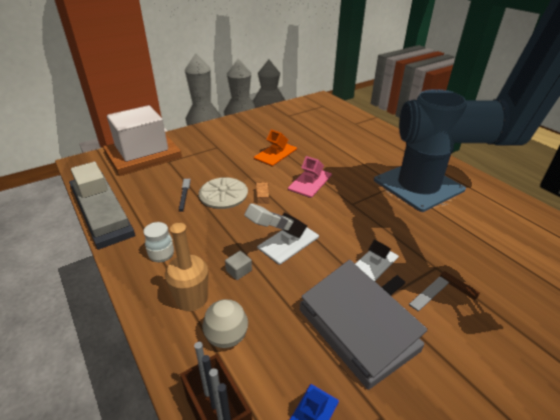

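View pics/top0.png

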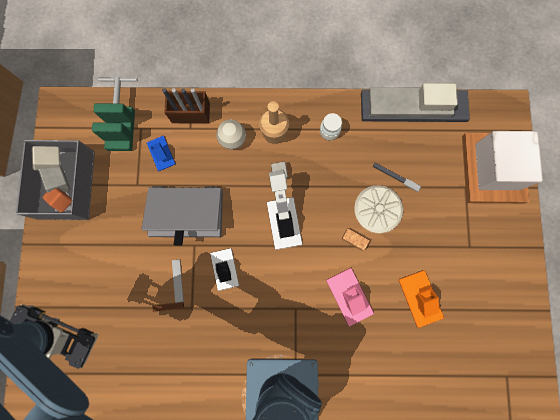

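The top view shows the white dock holding the scanner at (285,225) and a smaller, empty white dock at (225,269). The others are pink (350,297), orange (421,299) and blue (160,153). The larger white one is the dock meant. The unit is at (182,210) with its tab at (179,238), and the rosette is at (379,209). I'll confirm this in enlarged crops.

```bash
python3 - <<'E'
import pickle,cv2
a=pickle.load(open("top0.pkl","rb"))["color"][150:255,135:310,::-1]
b=pickle.load(open("scene0.pkl","rb"))["color"][195:385,235:435,::-1]
cv2.imwrite("pics/c1.png",cv2.resize(a,None,fx=4.5,fy=4.5,interpolation=cv2.INTER_CUBIC))
cv2.imwrite("pics/c2.png",cv2.resize(b,None,fx=3,fy=3,interpolation=cv2.INTER_CUBIC))
E
```

```text
(no output)
```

View pics/c1.png

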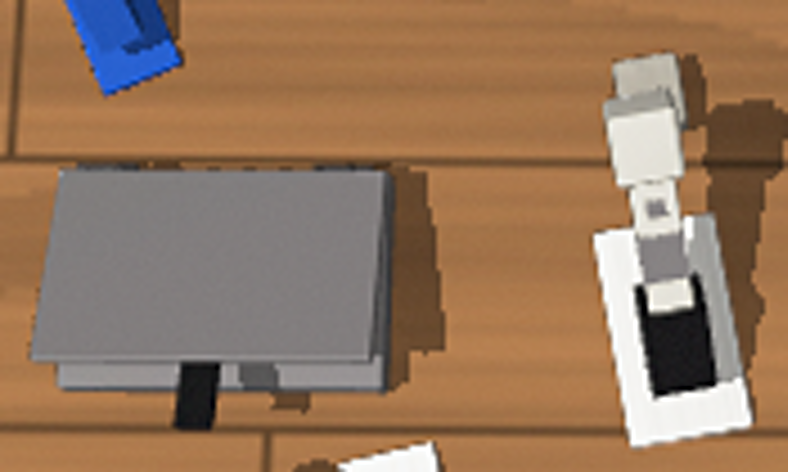

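View pics/c2.png

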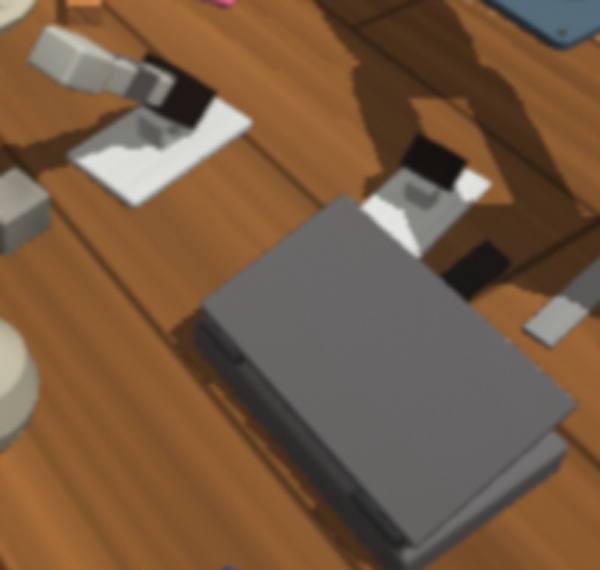

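Crop 1 confirms the scanner's handle in the sleeve of the larger white dock, with foot corners at crop (595,234), (714,215), (751,425) and (633,446). The tab tip is at (193,430). The grey block at (648,85) is the limestone, behind the scanner's head. Next I'll fit poses to the picked corners.

```bash
cat > h.py <<'E'
import numpy as np,cv2,pickle
from scipy.optimize import least_squares
from scipy.spatial.transform import Rotation as R
np.set_printoptions(precision=2,suppress=True)
def proj(s,P):
    return cv2.projectPoints(np.array(P,float).reshape(-1,3),s["rvec"],s["tvec"],s["mtx"],np.array([s["k1"],0,0,0,0.]))[0].reshape(-1,2)
def ray(s,uv):
    n=cv2.undistortPoints(np.array(uv,float).reshape(-1,1,2),s["mtx"],np.array([s["k1"],0,0,0,0.])).reshape(-1,2)
    M=cv2.Rodrigues(s["rvec"])[0]; c=-M.T@np.ravel(s["tvec"])
    return c,(M.T@np.c_[n,np.ones(len(n))].T).T
def onz(s,uv,z):
    c,d=ray(s,uv); return c+d*((z-c[2])/d[:,2])[:,None]
E
cat > fit.py <<'E'
from h import *
T=pickle.load(open("top0.pkl","rb"));S=pickle.load(open("scene0.pkl","rb"))
t=lambda L:(np.array(L)+.5)/4.5-.5+[135,150]
s=lambda L:(np.array(L)+.5)/3-.5+[235,195]
def rz(a):return R.from_euler('z',a).as_matrix()
# dock foot
L=np.array([[75,42.5,10],[75,-42.5,10],[-75,-42.5,10],[-75,42.5,10]])
ut=t([[595,234],[714,215],[751,425],[633,446]]);us=s([[135,207],[68,157],[252,122]])
def f(p):
    W=L@rz(p[2]).T+[p[0],p[1],0]
    return np.r_[(proj(T,W)-ut).ravel(),(proj(S,W[[0,1,3]])-us).ravel()]
o=least_squares(f,[500,0,0]);print("dock foot centre",o.x,o.fun);yaw=o.x[2]
# scanner head
H=np.array([[100,22,17],[100,-22,17],[50,22,17],[50,-22,17]])
uh=t([[606,122],[681,107],[618,187],[684,180]])
def rot(y,p):return rz(y)@R.from_euler('y',-p).as_matrix()
def g(p,pit=np.pi/4,z=106): return (proj(T,H@rot(p[2],pit).T+[p[0],p[1],z])-uh).ravel()
for z,pit in((106,.785),(103,.785),(104,.74)):
    q=least_squares(lambda p:g(p,pit,z),[o.x[0]+20,o.x[1],yaw]);print("scanner",z,pit,q.x,q.fun)
# unit
U=t([[62,170],[387,170],[32,360],[371,360],[175,428],[210,430]])
Us=s([[345,196],[205,303],[577,405],[412,545]]) # near-right? see assignment
P=np.array([[0,110,8],[0,-110,8],[-140,110,8],[-140,-110,8],[-185,12,3],[-185,-12,3]])
def h(p,full=0):
    a=R.from_euler('y',p[3]).as_matrix() # +y turn lifts -x edge
    W=P@a.T@rz(p[2]).T+[p[0],p[1],40]
    return np.r_[(proj(T,W)-U).ravel(),(proj(S,W[[3,1,2,0]])-Us).ravel()]
o=least_squares(h,[550,270,0,.1]);print("hinge",o.x,o.fun)
# rosette
hsv=cv2.cvtColor(T["color"],cv2.COLOR_RGB2HSV)
m=(hsv[...,1]<100)&(hsv[...,2]>120);w=np.zeros_like(m);w[175:240,345:412]=1;m&=w
n,l,st,c=cv2.connectedComponentsWithStats(m.astype(np.uint8));i=1+st[1:,4].argmax()
pts=np.argwhere(l==i)[:,::-1].astype(np.float32);cc,rad=cv2.minEnclosingCircle(pts)
print("rosette",st[i],cc,rad,onz(T,[cc],12))
print("scene boss?",proj(S,[*onz(T,[cc],12)]))
E
python3 fit.py
```

```text
dock foot centre [503.09  -2.28   0.19] [-1.14 -0.3  -0.59 -1.05  0.49 -0.1  -0.8   0.4  -0.16 -0.91 -0.64 -1.28
  0.6  -0.62]
scanner 106 0.785 [549.85   6.84   0.15] [ 0.12 -0.56 -0.41  0.49 -0.39  0.38  0.68 -0.31]
scanner 103 0.785 [550.54   6.87   0.15] [ 0.15 -0.54 -0.43  0.51 -0.37  0.35  0.66 -0.33]
scanner 104 0.74 [547.9    6.49   0.15] [ 0.13 -0.75 -0.47  0.32 -0.34  0.55  0.69 -0.12]
hinge [602.44 299.1   -0.     0.26] [-0.71 -0.88 -0.08 -0.15 -0.87  0.11  0.09  0.87 -0.07  0.7   0.57  0.34
  0.31 -0.93 -2.51 -0.56  0.82  0.05  0.11  0.54]
rosette [ 354  185   49   48 1859] (378.31817626953125, 208.68182373046875) 24.805208206176758 [[ 547.3  -293.31   12.  ]]
scene boss? [[223.29 191.08]]
```

>>> carry_out --deltas '[[[1, 0.0234, -0.0211, -0.006, 0, 0, 4.36], [1, 0.0234, -0.0211, -0.006, 0, 0, 4.36], [1, 0.0234, -0.0211, -0.006, 0, 0, 4.36], [1, 0.0234, -0.0211, -0.006, 0, 0, 4.36], [1, 0.0234, -0.0211, -0.006, 0, 0, 4.36], [1, 0.0234, -0.0211, -0.006, 0, 0, 0], [1, 0.0234, -0.0211, -0.006, 0, 0, 0], [1, 0.0234, -0.0211, -0.006, 0, 0, 0], [1, 0.0234, -0.0211, -0.006, 0, 0, 0], [1, 0.0234, -0.0211, -0.006, 0, 0, 0], [1, 0, 0, 0, 0, 0, 0], [1, 0, 0, 0, 0, 0, 0]]]' --grip_force 20

```text
clock: 1.7
position: [439.8, 298.2, 158.2]
ee_rot: [[-0.001, -1.0, 0.005], [-0.0, 0.005, 1.0], [-1.0, 0.001, -0.0]]
contact_force: [0.6, -0.0, -0.8]
opening: 93.1
```

>>> carry_out --deltas '[[[1, 0, 0, -0.03, 0, 0, 0], [1, 0, 0, -0.03, 0, 0, 0], [1, 0, 0, -0.02, 0, 0, 0], [1, 0, 0, -0.01, 0, 0, 0], [1, 0, 0, 0, 0, 0, 0], [0, 0, 0, 0, 0, 0, 0], [0, 0, 0, 0, 0, 0, 0], [0, 0, 0, 0, 0, 0, 0], [0, 0, 0, 0, 0, 0, 0], [0, 0, 0, 0, 0, 0, 0], [0, 0, 0, 0, 0, 0, 0], [0, 0, 0, 0, 0, 0, 0]]]'

```text
clock: 2.7
position: [439.1, 299.5, 69.0]
ee_rot: [[0.001, -1.0, 0.001], [0.0, 0.001, 1.0], [-1.0, -0.001, 0.0]]
contact_force: [0.2, -0.6, 0.6]
opening: 50.9
```

```bash
python3 - <<'E'
from cell import imaging,get_state
import cv2
s=imaging.snapshot("scene");t=imaging.snapshot("top")
a=cv2.resize(s["color"][235:385,300:440,::-1],None,fx=2.8,fy=2.8,interpolation=2)
b=cv2.resize(t["color"][150:300,120:260,::-1],None,fx=2.8,fy=2.8,interpolation=2)
cv2.imwrite("pics/g1.png",cv2.hconcat([a,b]));q=get_state();print(q["opening"],q["contact_force"],q["joints"])
E
```

```text
42.71732799016902 [-0.61130847  0.24389336 -0.45593664] [ 3.88480371e-01  3.75332858e-01  1.77395322e+00  2.31313338e-05
  9.92130108e-01 -1.18090718e+00]
```

View pics/g1.png

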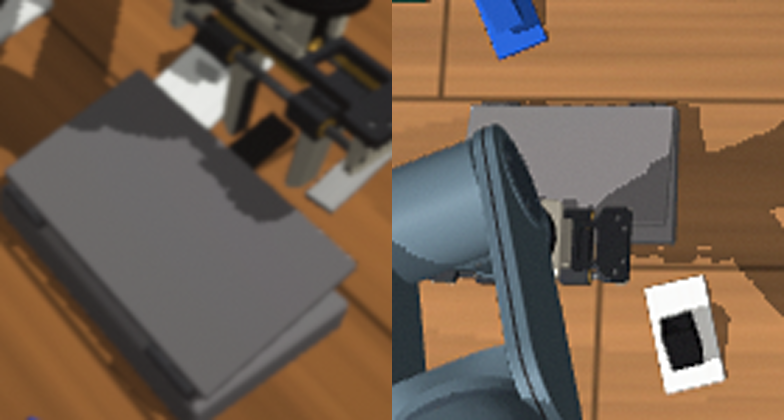

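The fingers straddle the tab, which lies at about (262,143) in the left half, and they are still closing.

>>> carry_out --deltas '[[[0, 0, 0, 0, 0, 0, 0], [0, 0, 0, 0, 0, 0, 0], [0, 0, 0, 0, 0, 0, 0], [0, 0, 0, 0, 0, 0, 0], [0, 0, 0, 0, 0, 0, 0], [0, 0, 0, 0, 0, 0, 0]]]'

```text
clock: 3.3
position: [438.9, 298.6, 68.5]
ee_rot: [[-0.0, -1.0, 0.001], [-0.001, 0.001, 1.0], [-1.0, 0.0, -0.001]]
contact_force: [0.2, -5.8, 0.4]
opening: 24.0
```

```bash
python3 - <<'E'
import numpy as np
f=np.linspace(.283,1.785,23);print(np.round(np.diff(np.c_[-170.2*np.cos(f),170.2*np.sin(f)],axis=0)/1e3,4).tolist())
E
```

```text
[[0.0036, 0.011], [0.0044, 0.0108], [0.0051, 0.0104], [0.0058, 0.0101], [0.0065, 0.0097], [0.0071, 0.0092], [0.0077, 0.0087], [0.0083, 0.0081], [0.0088, 0.0076], [0.0093, 0.0069], [0.0098, 0.0063], [0.0102, 0.0056], [0.0105, 0.0049], [0.0108, 0.0042], [0.0111, 0.0034], [0.0113, 0.0026], [0.0115, 0.0019], [0.0116, 0.0011], [0.0116, 0.0003], [0.0116, -0.0005], [0.0115, -0.0013], [0.0114, -0.0021]]
```

>>> carry_out --deltas '[[[0, 0.0036, -0.001, 0.011, 0, 0, 0], [0, 0.0044, 0, 0.0108, 0, 0, 0], [0, 0.0051, 0, 0.0104, 0, 0, 0], [0, 0.0058, 0, 0.0101, 0, 0, 0], [0, 0.0065, 0, 0.0097, 0, 0, 0], [0, 0.0071, 0, 0.0092, 0, 0, 0], [0, 0.0077, 0, 0.0087, 0, 0, 0], [0, 0.0083, 0, 0.0081, 0, 0, 0], [0, 0.0088, 0, 0.0076, 0, 0, 0], [0, 0.0093, 0, 0.0069, 0, 0, 0]]]'

```text
clock: 4.13
position: [503.5, 298.7, 159.6]
ee_rot: [[-0.006, -1.0, 0.001], [-0.0, 0.001, 1.0], [-1.0, 0.006, -0.0]]
contact_force: [-2.7, 0.1, -7.0]
opening: 23.8
```

>>> carry_out --deltas '[[[0, 0.0098, 0, 0.0063, 0, 0, 0], [0, 0.0102, 0, 0.0056, 0, 0, 0], [0, 0.0105, 0, 0.0049, 0, 0, 0], [0, 0.0108, 0, 0.0042, 0, 0, 0], [0, 0.0111, 0, 0.0034, 0, 0, 0], [0, 0.0113, 0, 0.0026, 0, 0, 0], [0, 0.0115, 0, 0.0019, 0, 0, 0], [0, 0.0116, 0, 0.0011, 0, 0, 0], [0, 0.0116, 0, 0.0003, 0, 0, 0], [0, 0.0116, 0, -0.0005, 0, 0, 0], [0, 0.0115, 0, -0.0013, 0, 0, 0], [0, 0, 0, 0, 0, 0, 0]]]'

```text
clock: 5.13
position: [628.1, 299.0, 189.5]
ee_rot: [[0.0, -1.0, 0.002], [0.001, 0.002, 1.0], [-1.0, -0.0, 0.001]]
contact_force: [2.0, -0.6, 0.1]
opening: 22.8
```

```bash
python3 - <<'E'
from cell import imaging,get_state
import cv2,pickle
s=imaging.snapshot("scene");t=imaging.snapshot("top");pickle.dump((s,t),open("m.pkl","wb"))
a=cv2.resize(s["color"][170:385,250:440,::-1],None,fx=2.1,fy=2.1,interpolation=2)
b=cv2.resize(t["color"][120:335,120:310,::-1],None,fx=2.1,fy=2.1,interpolation=2)
cv2.imwrite("pics/g2.png",cv2.hconcat([a,b]));q=get_state();print(q["opening"],q["contact_force"],q["position"],q["wrist_torque"])
E
```

```text
23.53088727850043 [3.32087342 0.27436706 0.20620255] [628.05860713 298.94934098 189.61221827] [ 0.0910012  -0.4089094   0.01520733]
```

View pics/g2.png

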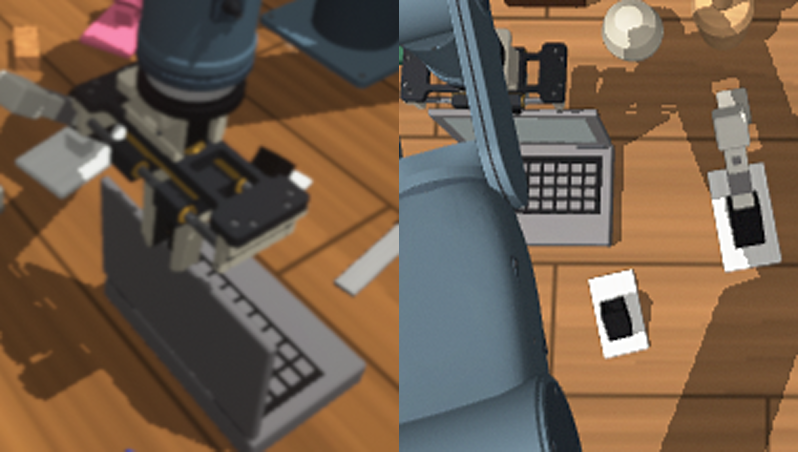

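The screen stands just past upright at about 98°. I'll release and lift.

>>> carry_out --deltas '[[[0.7, 0, 0, 0, 0, 0, 0], [0.7, 0, 0, 0, 0, 0, 0], [0.7, 0, 0, 0, 0, 0, 0], [0.7, 0, 0, 0, 0, 0, 0], [0.7, 0, 0, 0, 0, 0, 0], [0.7, 0, 0, 0, 0, 0, 0], [0.7, 0, 0, 0.02, 0, 0, 0], [0.7, 0, 0, 0.03, 0, 0, 0], [0.7, 0, 0, 0.03, 0, 0, 0], [0.7, 0, 0, 0.03, 0, 0, 0], [0.7, 0, 0, 0, 0, 0, 0], [0.7, 0, 0, 0, 0, 0, 0]]]'

```text
clock: 6.23
position: [627.9, 298.7, 302.4]
ee_rot: [[0.005, -1.0, 0.001], [0.002, 0.001, 1.0], [-1.0, -0.005, 0.002]]
contact_force: [0.3, 0.5, -0.8]
opening: 64.9
```

>>> carry_out --deltas '[[[1, -0.0125, -0.03, 0, 0, 0, 4.85], [1, -0.0125, -0.03, 0, 0, 0, 4.85], [1, -0.0125, -0.03, 0, 0.95, -5.54, 0], [1, -0.0125, -0.03, 0, 0.95, -5.54, 0], [1, -0.0125, -0.03, 0, 0.95, -5.54, 0], [1, -0.0125, -0.03, 0, 0.95, -5.54, 0], [1, -0.0125, -0.03, 0, 0.95, -5.54, 0], [1, -0.0125, -0.03, 0, 0.95, -5.54, 0], [1, -0.0125, -0.03, 0, 0.95, -5.54, 0], [1, -0.0125, -0.03, 0, 0.95, -5.54, 0], [1, 0, 0, 0, 0, 0, 0], [1, 0, 0, 0, 0, 0, 0]]]'

```text
clock: 7.23
position: [509.3, 21.6, 296.3]
ee_rot: [[0.63, -0.758, -0.168], [0.118, -0.12, 0.986], [-0.768, -0.641, 0.014]]
contact_force: [1.2, 0.3, 0.5]
opening: 92.9
```

>>> carry_out --deltas '[[[1, 0, 0, -0.03, 0, 0, 0], [1, 0, 0, -0.03, 0, 0, 0], [1, 0, 0, -0.03, 0, 0, 0], [1, 0, 0, -0.03, 0, 0, 0], [1, 0, 0, -0.024, 0, 0, 0], [1, 0, 0, 0, 0, 0, 0], [1, 0, 0, 0, 0, 0, 0], [1, 0, 0, 0, 0, 0, 0]]]'

```text
clock: 7.9
position: [511.9, 24.4, 155.2]
ee_rot: [[0.632, -0.755, -0.177], [0.123, -0.128, 0.984], [-0.766, -0.643, 0.012]]
contact_force: [0.5, 0.1, 1.0]
opening: 93.0
```

```bash
python3 - <<'E'
from cell import imaging,get_state
import cv2,pickle
s=imaging.snapshot("scene");t=imaging.snapshot("top");pickle.dump((s,t),open("m2.pkl","wb"))
a=cv2.resize(s["color"][150:390,235:435,::-1],None,fx=2.1,fy=2.1,interpolation=2)
b=cv2.resize(t["color"][120:300,140:290+0,::-1],(420,504),interpolation=2)
cv2.imwrite("pics/g3.png",cv2.hconcat([a,b]));q=get_state();print(q["opening"],q["contact_force"],q["position"],q["joints"])
E
```

```text
92.92922496542386 [ 0.90211535 -0.20923327  0.52483673] [512.17868125  23.66709468 156.13893453] [-0.48032074 -0.05824879  2.32309804  0.98791406  0.50003383 -3.02601476]
```

View pics/g3.png

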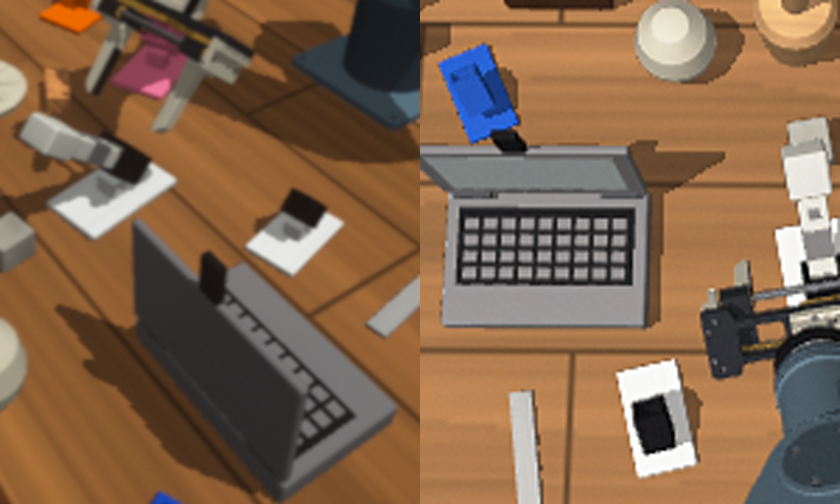

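The screen is standing open and free. Joint 6 is near its limit here, so I'll give the tool a half turn about its own axis, which leaves the grasp the same, and shift into line with the scanner.

>>> carry_out --deltas '[[[1, -0.0005, -0.0025, 0.001, 4.375, 0.852, -5.303], [1, -0.0005, -0.0025, 0.001, 4.375, 0.852, -5.303], [1, -0.0005, -0.0025, 0.001, 4.375, 0.852, -5.303], [1, -0.0005, -0.0025, 0.001, 4.375, 0.852, -5.303], [1, -0.0005, -0.0025, 0.001, 4.375, 0.852, -5.303], [1, -0.0005, -0.0025, 0.001, 4.375, 0.852, -5.303], [1, -0.0005, -0.0025, 0, 4.375, 0.852, -5.303], [1, -0.0005, -0.0025, 0, 4.375, 0.852, -5.303], [1, -0.0005, -0.0025, 0, 4.375, 0.852, -5.303], [1, 0, -0.0025, 0, 4.375, 0.852, -5.303], [1, 0, 0, 0, 4.375, 0.852, -5.303], [1, 0, 0, 0, 4.375, 0.852, -5.303]]]'

```text
clock: 9.0
position: [507.2, -2.2, 162.2]
ee_rot: [[0.633, -0.261, 0.729], [0.121, 0.963, 0.239], [-0.765, -0.063, 0.641]]
contact_force: [-0.2, -0.5, -0.8]
opening: 92.8
```

>>> carry_out --deltas '[[[1, 0, 0, 0, 4.375, 0.852, -5.303], [1, 0, 0, 0, 4.375, 0.852, -5.303], [1, 0, 0, 0, 4.375, 0.852, -5.303], [1, 0, 0, 0, 4.375, 0.852, -5.303], [1, 0, 0, 0, 4.375, 0.852, -5.303], [1, 0, 0, 0, 4.375, 0.852, -5.303], [1, 0, 0, 0, 4.375, 0.852, -5.303], [1, 0, 0, 0, 4.375, 0.852, -5.303], [1, 0, 0, 0, 4.375, 0.852, -5.303], [1, 0, 0, 0, 4.375, 0.852, -5.303], [1, 0, 0, 0, 4.375, 0.852, -5.303], [1, 0, 0, 0, 4.375, 0.852, -5.303]]]'

```text
clock: 10.0
position: [507.2, -1.9, 162.1]
ee_rot: [[0.634, 0.692, 0.347], [0.123, 0.353, -0.928], [-0.764, 0.63, 0.138]]
contact_force: [0.4, -0.4, -0.8]
opening: 92.9
```

>>> carry_out --deltas '[[[1, 0, 0, 0, 4.375, 0.852, -5.303], [1, 0, 0, 0, 4.375, 0.852, -5.303], [1, 0, 0, 0, 0, 0, 0], [1, 0, 0, 0, 0, 0, 0]]]'

```text
clock: 10.33
position: [506.9, -1.8, 161.6]
ee_rot: [[0.633, 0.753, 0.179], [0.123, 0.13, -0.984], [-0.764, 0.645, -0.011]]
contact_force: [0.0, 0.2, -0.2]
opening: 92.9
```

```bash
python3 - <<'E'
from cell import get_state
import numpy as np
np.set_printoptions(precision=3,suppress=True)
q=get_state();print(q["position"],q["joints"],q["ee_rot"])
E
```

```text
[506.942  -1.829 161.613] [-0.579 -0.074  2.319  0.97   0.577  0.064] [[ 0.633  0.753  0.179]
 [ 0.123  0.13  -0.984]
 [-0.764  0.645 -0.011]]
```

>>> carry_out --deltas '[[[1, 0.0096, 0.002, -0.0114, 0, 0, 0], [1, 0.0096, 0.002, -0.0114, 0, 0, 0], [1, 0.0096, 0.002, -0.0114, 0, 0, 0], [1, 0.0096, 0.002, -0.0114, 0, 0, 0], [1, 0.0096, 0.002, -0.0114, 0, 0, 0], [1, 0.0096, 0.002, -0.0114, 0, 0, 0], [1, 0, 0, 0, 0, 0, 0], [1, 0, 0, 0, 0, 0, 0]]]'

```text
clock: 11.0
position: [564.0, 10.9, 91.7]
ee_rot: [[0.631, 0.755, 0.178], [0.126, 0.127, -0.984], [-0.766, 0.643, -0.015]]
contact_force: [0.4, 0.1, -0.3]
opening: 92.9
```

```bash
python3 - <<'E'
from cell import imaging,get_state
import cv2,pickle
s=imaging.snapshot("scene");t=imaging.snapshot("top");pickle.dump((s,t),open("m3.pkl","wb"))
a=cv2.resize(s["color"][165:265,225:325,::-1],None,fx=4,fy=4,interpolation=2)
b=cv2.resize(t["color"][155:255,230:330,::-1],None,fx=4,fy=4,interpolation=2)
cv2.imwrite("pics/g4.png",cv2.hconcat([a,b]));q=get_state();print(q["position"],q["joints"])
E
```

```text
[563.85808483  10.54858444  92.46936194] [-0.44393288  0.19077742  2.29084036  1.41531714  0.39928848 -0.32623322]
```

View pics/g4.png

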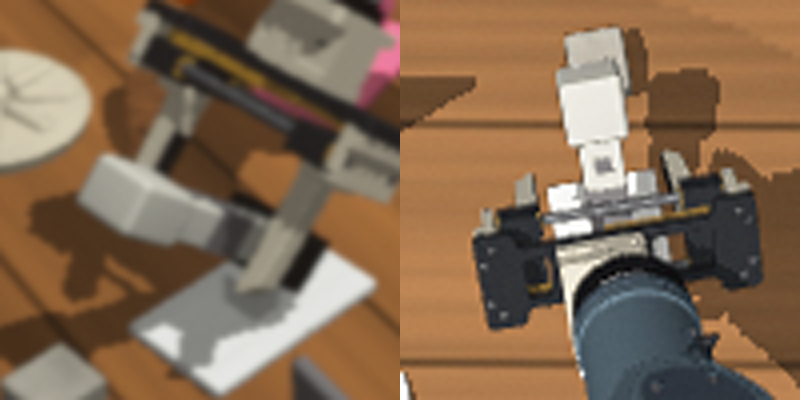

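The fingers straddle the handle with the jaws centred on it: crop x is about 601 for both. Closing.

>>> carry_out --deltas '[[[0, 0, 0, 0, 0, 0, 0], [0, 0, 0, 0, 0, 0, 0], [0, 0, 0, 0, 0, 0, 0], [0, 0, 0, 0, 0, 0, 0], [0, 0, 0, 0, 0, 0, 0], [0, 0, 0, 0, 0, 0, 0], [0, 0, 0, 0, 0, 0, 0], [0, 0, 0, 0, 0, 0, 0], [0, 0, 0, 0, 0, 0, 0], [0, 0, 0, 0, 0, 0, 0], [0, 0, 0, 0, 0, 0, 0], [0, 0, 0, 0, 0, 0, 0]]]' --grip_force 35

```text
clock: 12.1
position: [564.1, 10.2, 91.8]
ee_rot: [[0.632, 0.755, 0.175], [0.124, 0.125, -0.984], [-0.765, 0.644, -0.015]]
contact_force: [0.8, -1.3, 0.3]
opening: 30.0
```

>>> carry_out --deltas '[[[0, 0, 0, 0, 0, 0, 0], [0, 0, 0, 0, 0, 0, 0], [0, 0, 0, 0, 0, 0, 0]]]'

```text
clock: 12.35
position: [564.0, 10.3, 91.8]
ee_rot: [[0.632, 0.755, 0.176], [0.124, 0.125, -0.984], [-0.765, 0.644, -0.015]]
contact_force: [0.5, -1.5, 0.8]
opening: 29.8
```

>>> carry_out --deltas '[[[0, 0.0035, 0.0006, 0.0035, 0, 0, 0], [0, 0.007, 0.0012, 0.007, 0, 0, 0], [0, 0.007, 0.0012, 0.007, 0, 0, 0], [0, 0.007, 0.0012, 0.007, 0, 0, 0]]]'

```text
clock: 12.68
position: [587.5, 15.3, 115.3]
ee_rot: [[0.63, 0.757, 0.176], [0.126, 0.124, -0.984], [-0.767, 0.642, -0.017]]
contact_force: [0.9, -0.1, -3.2]
opening: 29.7
```

Forces stay low, so I'll continue the draw.

>>> carry_out --deltas '[[[0, 0.007, 0.0012, 0.007, 0, 0, 0], [0, 0.007, 0.0012, 0.007, 0, 0, 0], [0, 0.007, 0.0012, 0.007, 0, 0, 0], [0, 0.007, 0.0012, 0.007, 0, 0, 0], [0, 0.007, 0.0012, 0.007, 0, 0, 0], [0, 0.007, 0.0012, 0.007, 0, 0, 0], [0, 0.007, 0.0012, 0.007, 0, 0, 0], [0, 0.007, 0.0012, 0.01, 0, 0, 0], [0, 0, 0, 0.02, 0, 0, 0], [0, 0, 0, 0.02, 0, 0, 0], [0, 0, 0, 0, 0, 0, 0], [0, 0, 0, 0, 0, 0, 0]]]'

```text
clock: 13.68
position: [644.1, 24.7, 215.2]
ee_rot: [[0.632, 0.755, 0.177], [0.125, 0.126, -0.984], [-0.765, 0.644, -0.015]]
contact_force: [-0.5, -0.6, -3.5]
opening: 30.0
```

```bash
python3 - <<'E'
from cell import imaging,get_state
import cv2,pickle
s=imaging.snapshot("scene");t=imaging.snapshot("top");pickle.dump((s,t),open("m4.pkl","wb"))
a=cv2.resize(s["color"][115:265,195:345,::-1],None,fx=2.7,fy=2.7,interpolation=2)
b=cv2.resize(t["color"][115:265,205:355,::-1],None,fx=2.7,fy=2.7,interpolation=2)
cv2.imwrite("pics/g5.png",cv2.hconcat([a,b]));q=get_state();print(q["position"],q["joints"],q["contact_force"])
E
```

```text
[643.01342169  24.99173375 213.07936733] [-0.32315234  0.10143937  1.97471127  0.67130359  0.53883667  0.58416333] [-0.04273073  0.0130094  -2.68256139]
```

View pics/g5.png

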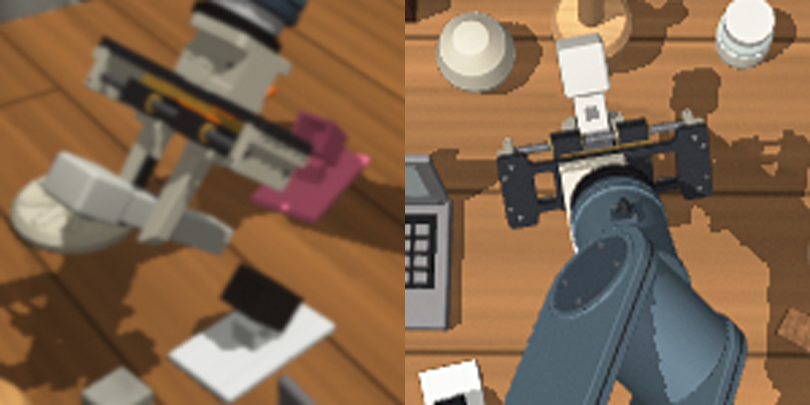

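The scanner is held and well clear of the dock, and the mallet is beyond its head. I'll retreat and level it.

>>> carry_out --deltas '[[[0, -0.02, -0.01, 0, 0, 0, 0], [0, -0.02, -0.015, 0, -0.8, 4.43, 0], [0, -0.02, -0.015, 0, -0.8, 4.43, 0], [0, -0.02, -0.015, 0, -0.8, 4.43, 0], [0, -0.02, -0.015, 0, -0.8, 4.43, 0], [0, -0.02, -0.015, 0, -0.8, 4.43, 0], [0, -0.02, -0.015, 0, -0.8, 4.43, 0], [0, -0.02, -0.015, 0, -0.8, 4.43, 0], [0, 0, -0.015, 0, -0.8, 4.43, 0], [0, 0, -0.01, 0, -0.8, 4.43, 0], [0, 0, 0, 0, -0.8, 4.43, 0], [0, 0, 0, 0, 0, 0, 0]]]'

```text
clock: 14.78
position: [485.5, -115.5, 212.7]
ee_rot: [[-0.092, 0.982, 0.166], [-0.003, 0.167, -0.986], [-0.996, -0.091, -0.013]]
contact_force: [0.0, 0.5, -2.4]
opening: 29.8
```

>>> carry_out --deltas '[[[0, 0, -0.013, 0, 0, 0, -3], [0, 0, -0.013, 0, 0, 0, -3], [0, 0, -0.013, 0, 0, 0, -3], [0, 0, -0.013, 0, 0, 0, -3], [0, 0, -0.013, 0, 0, 0, -3], [0, 0, -0.013, 0, 0, 0, -3], [0, 0, -0.013, 0, 0, 0, -3], [0, 0, -0.013, 0, 0, 0, -3], [0, 0, -0.013, 0, 0, 0, -3], [0, 0, -0.013, 0, 0, 0, -3], [0, 0, 0, 0, 0, 0, 0], [0, 0, 0, 0, 0, 0, 0]]]'

```text
clock: 15.78
position: [483.7, -245.1, 214.0]
ee_rot: [[-0.078, 0.934, -0.349], [0.041, -0.347, -0.937], [-0.996, -0.087, -0.012]]
contact_force: [0.8, 0.6, -2.3]
opening: 29.8
```

```bash
python3 - <<'E'
from cell import get_state
import numpy as np
np.set_printoptions(precision=3,suppress=True)
q=get_state();print(q["position"],q["joints"],q["ee_rot"],q["opening"])
E
```

```text
[ 483.722 -245.146  214.002] [-0.664  0.307  1.484 -0.015  1.438  1.265] [[-0.078  0.934 -0.349]
 [ 0.041 -0.347 -0.937]
 [-0.996 -0.087 -0.012]] 29.780426216269248
```

>>> carry_out --deltas '[[[0, -0.0005, -0.004, -0.013, 0, 0, 0], [0, -0.0005, -0.004, -0.013, 0, 0, 0], [0, -0.0005, -0.004, -0.013, 0, 0, 0], [0, -0.0005, -0.004, -0.013, 0, 0, 0], [0, -0.0005, -0.004, -0.013, 0, 0, 0], [0, -0.0005, -0.003, -0.013, 0, 0, 0], [0, 0, 0, 0, 0, 0, 0], [0, 0, 0, 0, 0, 0, 0]]]'

```text
clock: 16.45
position: [480.8, -267.1, 136.5]
ee_rot: [[-0.079, 0.934, -0.348], [0.041, -0.346, -0.937], [-0.996, -0.088, -0.011]]
contact_force: [0.6, -1.0, -2.3]
opening: 30.2
```

```bash
python3 - <<'E'
from cell import imaging,get_state
from h import *
s=imaging.snapshot("scene");t=imaging.snapshot("top");pickle.dump((s,t),open("m5.pkl","wb"))
q=get_state();p=np.array(q["position"]);E=np.array(q["ee_rot"])
g=p-19*E[:,0]; ys=-E[:,2]; a=np.deg2rad(5)
zs=-(np.cos(a)*E[:,0]-np.sin(a)*E[:,1]*-1) ; 
# scanner z: tool back direction pitched 5deg about ys
zs=R.from_rotvec(a*ys).apply(-E[:,0]); zs2=R.from_rotvec(-a*ys).apply(-E[:,0])
zs=zs if zs[2]>zs2[2] else zs2; xs=np.cross(ys,zs); B=np.c_[xs,ys,zs]; c=g-4.5*xs
print(p,"lens pred",c+B@[75,0,-18.5],"z_s",zs)
corn=np.array([[100,22,17],[100,-22,17],[50,-22,17],[50,22,17],[100,22,-17],[100,-22,-17],[-100,15,13],[-100,-15,13]])@B.T+c
print(proj(t,corn).round(1).tolist());print(proj(s,corn).round(1).tolist())
A=[cv2.resize(i["color"][y:y+120,x:x+120,::-1],None,fx=3.3,fy=3.3,interpolation=2) for i,x,y in((s,175,125),(t,315,150))]
for im,i,x,y in((A[0],s,175,125),(A[1],t,315,150)):
    for u,v in proj(i,corn): cv2.circle(im,(int((u-x+.5)*3.3),int((v-y+.5)*3.3)),2,(0,0,255),-1)
cv2.imwrite("pics/g6.png",cv2.hconcat(A))
E
```

```text
[ 481.76 -268.06  137.94] lens pred [ 549.39 -293.2   138.5 ] z_s [-0.01 -0.01  1.  ]
[[386.7, 186.8], [402.0, 192.5], [396.3, 209.5], [380.8, 203.7], [383.7, 189.4], [398.6, 194.9], [365.1, 257.0], [375.8, 261.0]]
[[209.9, 149.3], [208.5, 142.0], [225.9, 140.2], [227.8, 147.5], [211.1, 160.0], [209.7, 152.4], [279.5, 142.1], [277.2, 137.4]]
```

View pics/g6.png

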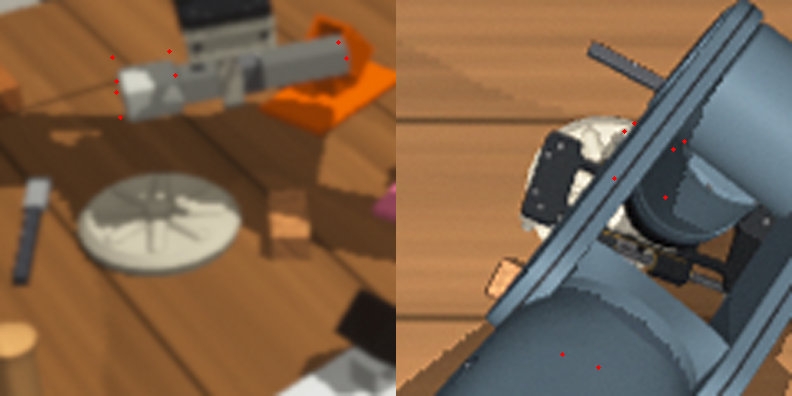

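The scanner is level over the rosette. In the scene view its head spans (120–180, 68–121) and the rosette's centre is at (159,222). The model's corners agree to about 6–8 mm with roughly 2° of droop, well inside tolerance. I'll do one numeric check of the screen angle, then hand in.

```bash
python3 - <<'E'
from cell import r,get_state
from h import *
s,t=pickle.load(open("m2.pkl","rb"))
U=(np.array([[133,222],[302,368]])+.5)/2.1-.5+[235,150]   # top corners of panel seen in g3
P=np.array([[-140,-110,3],[-140,110,3.]])
def f(a):return (proj(s,R.from_euler('y',a[0]).apply(P)+[602.4,299.1,40])-U).ravel()
o=least_squares(f,[1.7]);print("screen deg",np.rad2deg(o.x),o.fun)
q=get_state();print(q["clock"],q["opening"],q["joint_vel"],q["contact_force"])
r.finish_job()
E
```

```text
screen deg [92.22] [ 2.26 -3.06  3.35  9.8 ]
16.55 29.797866991572672 [-0.   -0.01 -0.01 -0.   -0.    0.  ] [ 0.08  0.08 -2.85]
the job is handed in; nothing more can be done
```

I opened the screen by its tab and let go of it. Then I drew the scanner out of the larger white dock, levelled it and handed the job in while holding it over the rosette. No verdict is reported, so these are my own checks; the clock read 16.6 s of the 67 s allowed.

- **Screen angle:** the two estimates disagree. The tool position when I let go put the screen at about 98°. A quick check on two corners picked from a picture gave about 92°, but its residuals were up to 10 px, so I trust the first more. Both fall between 90° and 110°. I did not re-measure the screen after moving on.
- **Scanner hold:** the fingers were 30 mm apart on the handle, the arm was nearly still, and the wrist force of about 2.9 N fits the scanner's weight alone.
- **Lens position:** the arm's pose puts the lens about 2 mm from the rosette's centre and about 108 mm above the boss. The last picture shows the scanner about 6–8 mm off that model, with the head drooping roughly 2°; both are inside the limits.
- **Other things on the bench:** the rosette's centre still matched the first measurement to within a pixel. I saw no sign that anything else had moved, but I did not measure each item.

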